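# Pack up to the height gauge

### The job

Build a packing pile on the steel footing plate with its top level with the pointer of the height gauge that stands at the end of the plate: pick the two boards from the sloping rack whose thicknesses together make that height and lay them one at a time flat on the plate, the second on the first, edges in line with the plate, and let go. Leave the third board where it lies in the rack, and do not disturb the tape roll, clip holder and pliers or push against the gauges.

Things in the scene. Friction and masses are not known exactly. Their poses are not given: they have to be found in the camera images.
- board_thin: loose plywood packing board, 110 x 48 mm (its x and y) and 14 mm thick, 79 g give or take a third; origin: centre of its underside, z out of its upper face. It starts lying on the sloping rack, x up the slope; which board is in which of the three bays varies.
- board_thin_top (a point): centre of the upper face of board_thin, 14 mm along its z from its origin
- board_mid: loose plywood packing board, 110 x 48 mm (its x and y) and 20 mm thick, 104 g give or take a third; origin: centre of its underside, z out of its upper face. It starts lying on the sloping rack, x up the slope; which board is in which of the three bays varies.
- board_mid_top (a point): centre of the upper face of board_mid, 20 mm along its z from its origin
- board_thick: loose plywood packing board, 110 x 48 mm (its x and y) and 28 mm thick, 138 g give or take a third; origin: centre of its underside, z out of its upper face. It starts lying on the sloping rack, x up the slope; which board is in which of the three bays varies.
- board_thick_top (a point): centre of the upper face of board_thick, 28 mm along its z from its origin
- rack: fixed aluminium rack on steel feet: one flat panel 336 mm wide (its y) sloping 30 degrees, lower edge toward the robot (its -x), with an 8 mm lip along the lower edge against which the boards rest. Origin on the bench under the panel's middle, whose surface is 56 mm up; three bays at y = -110, 0 and +110 mm, with 62 mm of bare flat panel between neighbouring boards. Only thin dark lines mark the bays.
- plate: fixed steel footing plate on the bench, same outline as the boards: 110 mm (x) x 48 mm (y), 12 mm high; origin: centre of its underside, z up. The pile is built on it.
- plate_top (a point): centre of the plate's upper face
- gauge_low: fixed height gauge, the shorter of two: round foot of 52 mm diameter, steel post 70 mm tall, level pointer toward its -x. Origin under the post. One of the two gauges, varying, stands at the +x end of the plate, its post 125 mm from the plate's centre; the other is parked behind and to the right, at least 200 mm from the plate's centre, and does not count.
- gauge_low_tip (a point): tip of that gauge's pointer, its mark, 58 mm from the post, 46 mm above the bench, so 34 mm above the plate's upper face; at the gauge in use it stands 12 mm beyond the plate's end, level with where the top of the pile must come
- gauge_high: fixed height gauge, the taller of two: round foot of 52 mm diameter, steel post 84 mm tall, level pointer toward its -x. Origin under the post. One of the two gauges, varying, stands at the +x end of the plate, its post 125 mm from the plate's centre; the other is parked behind and to the right, at least 200 mm from the plate's centre, and does not count.
- gauge_high_tip (a point): tip of that gauge's pointer, its mark, 58 mm from the post, 60 mm above the bench, so 48 mm above the plate's upper face; at the gauge in use it stands 12 mm beyond the plate's end, level with where the top of the pile must come
- tape_roll: bystander: cream roll of masking tape lying flat, 90 mm across, 15 mm high; origin: centre of its underside
- clip_holder: bystander: black block with a row of clips on top, 32 x 85 x 39 mm; origin: centre of its underside
- pliers: bystander: pliers with black grips lying flat, 161 x 44 x 11 mm; origin: centre of the underside
There are look-alikes about, which are no part of the job. Leave any pink or yellow look-alike of the gauge_high alone.

How it is judged:
By the outcome, as a careful person would: the job done as asked, in the order asked, and still so for the second after the job is handed in, with the robot touching nothing.
It also fails if it takes over 56 s, if anything falls off the work surface, if the arm or the gripper's body presses on something with over 40 N, if the wrist force passes 120 N, or if a joint passes its speed limit or range.

### The arm

A 7-joint arm with a two-finger parallel gripper is mounted at the origin on the work surface; the furniture and walls round the work are solid. World frame = base frame: x ahead of the robot, y to its left, z up, the work surface at z = 0. Lengths are in mm, angles in rad, forces in N, time in s.
With the tool pointing down it reaches from about 400 to 875 mm from the base axis. Payload 4.4 kg.
Tool frame: the origin (TCP) lies at the very end of the fingers, on their centre line; the grasp point (between the pads) lies 19 mm behind it; z points along the fingers, y is the line along which they close (so a half turn about z gives the same grasp; the last joint's range is limited). The gripper opens to 85 mm and grips with 20 to 120 N. Pads are 22 mm wide; open, the fingers measure 114 mm over their backs; the gripper's body (76 mm by 85 mm) begins 54 mm behind the grasp point. The pads swing forward as they close: fully open they stand 13 mm farther back than shut.
Start: joints at [-1.186, 0.628, 0.038, 1.517, -0.027, 0.996, -0.02], TCP at [283.174, 585.09, 194.913] pointing down, gripper open.
Joint ranges: [-3.06, 3.06], [-0.37, 2.12], [-1.25, 1.32], [0.18, 2.47], [-1.1, 4.24], [0.23, 1.98], [-2.94, 2.94]. Speed limits (rad/s): [2.57, 2.57, 3.14, 3.14, 3.14, 3.14, 3.14].

### API

Orientations are given as [roll, pitch, yaw] about the fixed x, y, z axes, in that order (R = Rz(yaw) Ry(pitch) Rx(roll)).
In Python, from cell import sensors, get_image, camera_params, order gives the robot as it stands.
- The arm moves only by the shell command python3 -m inch 'ROWS' [OPENING]. ROWS is JSON, a list that holds one entry, the list of rows, each a list of 4 numbers: the shift along the tool's x, y, z in cm, then the turn about the tool's z in degrees. A call has 1 to 8 rows; each row is the pose to reach, as a shift and turn from the pose commanded when the call began, along the tool's axes at that moment; what a row does not reach only later rows make up. A row lasts 1/12 s, in which the tool goes at most 41.7 mm and 7.16 degrees, less where a joint would pass 70% of its speed; a pose out of reach is approached as far as the arm can. A call with a gripper value outside its range is refused whole. OPENING is the finger opening in cm, from 0 to 8.54, set as the call begins (- or left out, the last holds). The fingers move at their own pace and stop on an object; the grip force is fixed at half the most. Time passes only in rows, so rows that repeat a pose let the fingers close. It gives the time, the measured TCP pose, the force, the opening and the grip force at its end, in the units of the state.
- sensors.read_state(): the state, without advancing time (a new reading comes with each control period).
- get_image(name): name is "scene" or "top"; returns the picture (420x560x3 uint8, blue, green, red); there is no depth.
- camera_params(name): a dict with "mtx" (3x3 intrinsics, pixels), "rvec" (rotation vector, rad) and "tvec" (3), from world to camera coordinates, as OpenCV has them. Camera axes: x right, y down, z forward; pixel columns grow to the right and rows downward; lengths in mm; the calibration is good to about 2 mm. A picture is of the moment at which its call begins. camera_params takes no time and is no camera call.
- order.finish_job(): hands the job in; it is judged then, once.
The state is a dict: "clock": time; "qpos": joint angles; "qd": joint speeds; "tau": joint torques, N m; "eef_pos": TCP position; "tool_rot": TCP orientation; "force": force on the tool from outside, world axes, zero at the start; "torque": the same for the moment, N m; "width": finger opening in mm; "gripper_force": force on a finger pad.
Only numpy, scipy, OpenCV 4.12 (cv2) and the standard library are available. Lean on these libraries where they do the work, as an engineer would, in place of code of your own. Each camera call takes 0.05 s, during which the arm holds its last target. There are 200 camera calls.

## Working session

There is one attempt and no reset: what is moved stays moved. The work goes in short steps, Python scripts to look and compute and a shell command to move; the robot and the scene stay as the last step left them, time stands still between calls to the robot, and variables do not carry over. Pictures are saved under pics/ and viewed, at most 10 in all, crops included, and the job is handed in when it is done.

```bash
mkdir -p pics; ls; python3 - <<'E'
from cell import sensors,get_image,camera_params
import cv2,numpy as np
for n in("scene","top"):
    im=get_image(n);cv2.imwrite(f"pics/{n}0.png",im)
    p=camera_params(n);R=cv2.Rodrigues(np.array(p["rvec"],float))[0]
    print(n,np.array(p["mtx"]).round(1).tolist(),(-R.T@np.array(p["tvec"]).ravel()).round(),R.round(2).tolist())
s=sensors.read_state();print(s)
E
```

```text
pics
scene [[407.6, 0.0, 275.5], [0.0, 407.6, 212.4], [0.0, 0.0, 1.0]] [-202. -790.  723.] [[0.72, -0.69, 0.01], [-0.36, -0.39, -0.85], [0.59, 0.61, -0.53]]
top [[440.3, 0.0, 277.7], [0.0, 440.3, 211.4], [0.0, 0.0, 1.0]] [ 310.  -25. 1335.] [[0.01, -1.0, 0.01], [-0.98, -0.01, -0.18], [0.18, -0.01, -0.98]]
{'clock': 0.1, 'qpos': array([-1.18576971,  0.6292562 ,  0.03844487,  1.51825775, -0.02696628,
        0.99628854, -0.01996629]), 'qd': array([-1.70810972e-03, -1.52877286e-03, -5.02590825e-04, -3.13953968e-03,
        4.87479179e-04,  8.12626797e-04, -7.25856862e-05]), 'tau': array([ 2.30202357e-03, -5.64532542e+01,  1.23008542e+00, -1.93975639e+01,
        1.12518494e-02,  5.37129687e-03,  2.58008458e-05]), 'eef_pos': array([282.92716065, 584.51397646, 194.08271711]), 'tool_rot': array([-3.13990137e+00,  4.51417022e-05,  2.69081828e+00]), 'force': array([ 0.01789926, -0.31472366,  0.46693128]), 'torque': array([ 0.08074251, -0.03139619,  0.05456212]), 'gripper_force': 0.0, 'width': 85.42834442320566}
```

View pics/scene0.png

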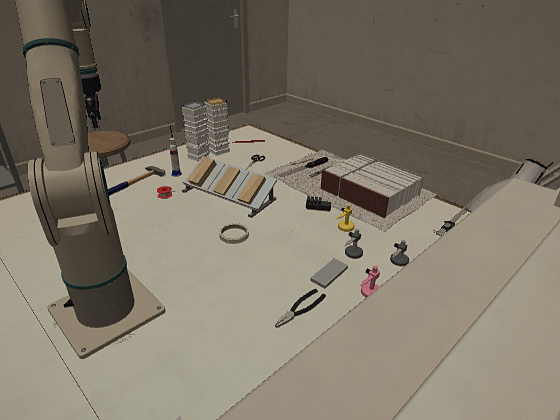

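View pics/top0.png

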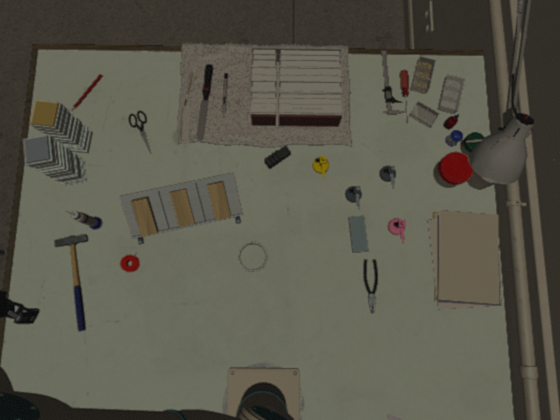

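The top view shows the rack with three boards at about (145,215), (182,208) and (219,200), and the plate at (358,234). Two dark gauges stand at (355,193) and (388,172), a yellow look-alike at (320,165) and a pink one at (397,226). The gauge in use should be the dark one in line with the plate, at (355,193). I'll check that in a crop.

```bash
cat > h.py <<'E'
import cv2,numpy as np
from cell import sensors,get_image,camera_params
def cam(n):
    p=camera_params(n);return np.array(p["mtx"],float),cv2.Rodrigues(np.array(p["rvec"],float))[0],np.array(p["tvec"],float).ravel()
def ray(n,px):
    K,R,t=cam(n);return -R.T@t,R.T@np.linalg.inv(K)@[px[0],px[1],1.]
def onz(n,px,z):
    c,d=ray(n,px);return c+d*(z-c[2])/d[2]
def two(a,b):
    (c1,d1),(c2,d2)=ray("scene",a),ray("top",b)
    s=np.linalg.lstsq(np.c_[d1,-d2],c2-c1,rcond=None)[0];p,q=c1+s[0]*d1,c2+s[1]*d2
    return (p+q)/2,np.linalg.norm(p-q)
def proj(n,P):
    K,R,t=cam(n);q=(R@np.atleast_2d(P).T).T+t;q=q@K.T;return q[:,:2]/q[:,2:]
E
python3 - <<'E'
import cv2,numpy as np
s=cv2.imread("pics/scene0.png");t=cv2.imread("pics/top0.png")
def c(i,x,y,w,h,k):return cv2.resize(np.clip(i[y:y+h,x:x+w]*1.3,0,255).astype(np.uint8),None,fx=k,fy=k,interpolation=cv2.INTER_CUBIC)
a=np.vstack([np.hstack([c(s,300,200,133,100,3),c(t,310,150,133,100,3)]),np.hstack([c(s,170,145,133,100,3),c(t,115,160,133,100,3)])])
cv2.imwrite("pics/c1.png",a);print(a.shape)
E
```

```text
(600, 798, 3)
```

View pics/c1.png

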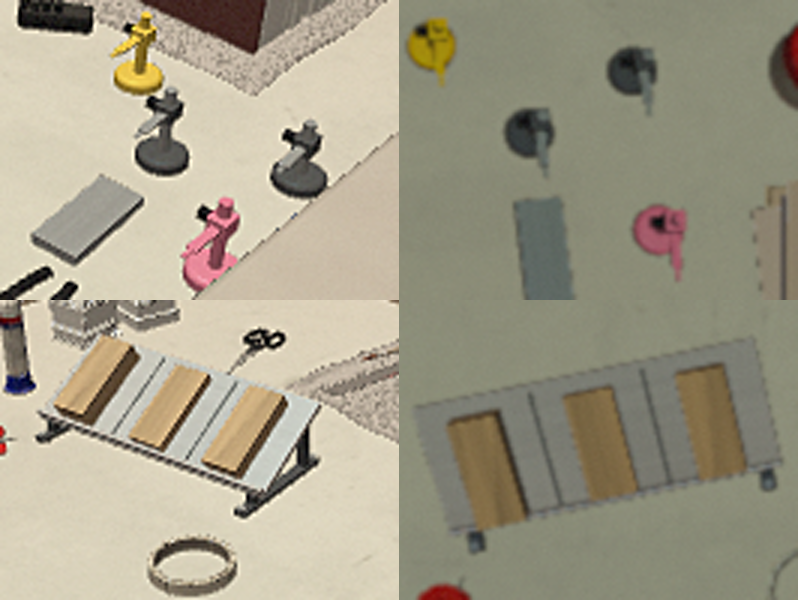

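The crops show the dark gauge beside the plate with its pointer tip at scene (345.7,245.3) and top (358.7,208.3). The parked dark gauge has its tip at scene (392,256.7). The boards lie left, middle and right, and the left one looks thickest. Next I'll measure the pointer heights, the plate and the boards.

```bash
python3 - <<'E'
from h import *
print("use",two((345.7,245.3),(358.7,208.3)),"parked",two((392,256.7),(393.3,187.3)))
print("posttop use",two((357,230.5),(357.5,187.5)),"parked",two((403.3,241),(391.5,167.5)))
s=cv2.imread("pics/scene0.png");t=cv2.imread("pics/top0.png")
for n,i,roi in(("scene",s,(170,145,133,100)),("top",t,(115,160,133,100))):
    hsv=cv2.cvtColor(i,cv2.COLOR_BGR2HSV);x,y,w,h=roi
    m=np.zeros(i.shape[:2],np.uint8);m[y:y+h,x:x+w]=cv2.inRange(hsv,(8,65,70 if n=="top" else 150),(25,255,255))[y:y+h,x:x+w]
    k,l,st,ce=cv2.connectedComponentsWithStats(m)
    for j in range(1,k):
        if st[j,4]>150:
            c=cv2.findContours((l==j).astype(np.uint8),0,2)[0][0];print(n,st[j].tolist(),ce[j].round(1),cv2.minAreaRect(c))
hsv=cv2.cvtColor(t,cv2.COLOR_BGR2HSV);print("plate hsv",hsv[234,358],hsv[234,340],"side",s[270:290:2,330].tolist())
def c(i,x,y,w,h,k):return cv2.resize(np.clip(i[y:y+h,x:x+w]*1.3,0,255).astype(np.uint8),None,fx=k,fy=k,interpolation=cv2.INTER_CUBIC)
a=np.hstack([c(s,180,150,100,75,4),c(t,125,170,100,75,4)]);b=np.hstack([c(s,305,250,50,38,8),c(t,335,210,50,38,8)])
cv2.imwrite("pics/c2.png",np.vstack([a,b[:300]]))
E
```

```text
use (array([ 562.5246213 , -277.59223184,   60.80690399]), np.float64(3.271357840957788)) parked (array([ 629.63361134, -385.16856159,   47.55395083]), np.float64(0.10670300466796105))
posttop use (array([ 620.31067827, -271.16214179,   79.80040754]), np.float64(1.3585769554813785)) parked (array([ 687.24975395, -378.39952969,   66.86992577]), np.float64(3.964472329366937))
scene [188, 157, 25, 26, 227] [200.6 168.9] ((200.2837677001953, 169.20269775390625), (9.764801979064941, 30.224388122558594), 35.53767395019531)
scene [213, 167, 26, 27, 202] [226.4 180.2] ((225.7307586669922, 179.1538543701172), (10.261953353881836, 30.508512496948242), 33.6900634765625)
scene [238, 173, 26, 29, 270] [249.8 187.3] ((250.11175537109375, 187.25291442871094), (11.197689056396484, 31.138778686523438), 32.47119140625)
top [207, 181, 24, 39, 598] [218.6 200.3] ((218.64707946777344, 200.08824157714844), (36.865413665771484, 16.24988555908203), 75.96376037597656)
top [170, 189, 25, 38, 612] [181.9 207.3] ((181.7646026611328, 207.43099975585938), (37.23223114013672, 16.996410369873047), 75.37911987304688)
top [131, 198, 26, 39, 612] [143.4 216.9] ((143.28440856933594, 216.61468505859375), (38.69618225097656, 16.4746150970459), 73.3007583618164)
plate hsv [73 22 81] [ 30  38 108] side [[115, 122, 124], [113, 120, 122], [110, 118, 120], [114, 121, 123], [115, 123, 126], [126, 136, 137], [37, 38, 41], [137, 155, 161], [147, 165, 170], [144, 162, 168]]
```

View pics/c2.png

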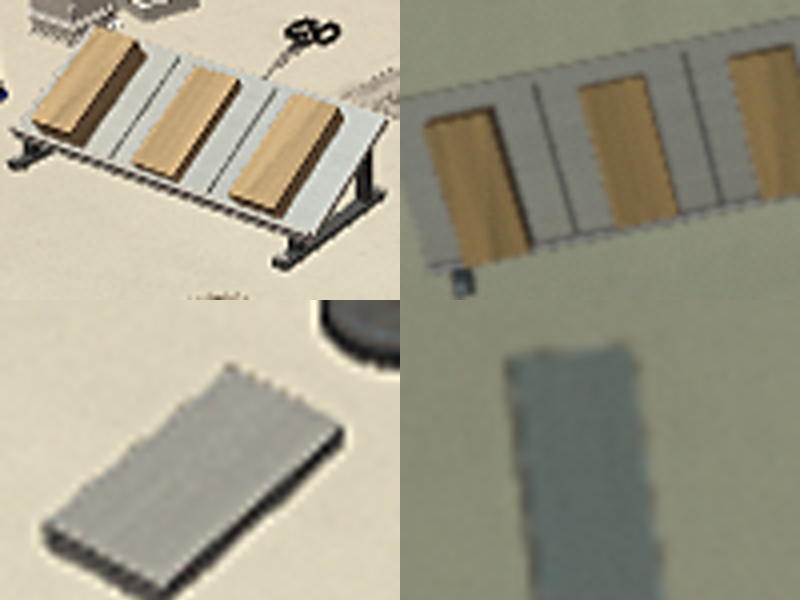

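Triangulation puts the tip of the gauge in use at z≈61 and the parked one at ≈48. So the high gauge is in use, and the pile needs mid + thick (48 mm). By side-face height, the left board looks thick, the middle one thin and the right one mid. I'll check that by triangulating corners.

```bash
python3 - <<'E'
from h import *
S=lambda u,v:((u+.5)/4-.5+180,(v+.5)/4-.5+150)
T=lambda u,v:((u-400+.5)/4-.5+125,(v+.5)/4-.5+170)
B={"L":([S(96,28),S(141,43),S(76,132),S(35,120)],[T(425,121),T(492,106),T(528,248),T(460,265)]),
"M":([S(193,67),S(239,82),S(179,175),S(133,164)],[T(580,87),T(643,75),T(678,213),T(614,228)]),
"R":([S(295,94),S(341,112),S(276,211),S(230,194)],[(207.7,184),(222.7,181.3),(230.3,217.3),(218,220)])}
C={}
for k,(a,b) in B.items():
    r=[two(x,y) for x,y in zip(a,b)];P=np.array([q[0] for q in r]);C[k]=P
    up=(P[0]+P[1]-P[2]-P[3])/2;ac=(P[1]+P[2]-P[0]-P[3])/2
    print(k,P.round(0).tolist(),[round(q[1],1) for q in r],"c",P.mean(0).round(1),"len",np.linalg.norm(up).round(),"w",np.linalg.norm(ac).round(),"yaw",np.degrees(np.arctan2(up[1],up[0])).round(1),np.degrees(np.arctan2(-ac[0],ac[1])).round(1),"slope",np.degrees(np.arcsin(up[2]/np.linalg.norm(up))).round(1))
# rack panel corners: upper-left.. from c1 top crop and scene crop c2
U=lambda u,v:(115+(u-399+.5)/3-.5,160+(v-300+.5)/3-.5)
rk=[two(S(386,121),U(756,338)),two(S(303,232),U(780,458)),two(S(97,25),U(415,407)),two(S(14,128),U(452,531))]
print("rack UR LR UL LL",[(q[0].round(),round(q[1],1)) for q in rk])
# plate top
t=[(335+(u-400+.5)/8-.5,210+(v-300+.5)/8-.5) for u,v in((508,357),(631,345))]
print("plate far",[onz("top",p,12).round(1) for p in t])
m=cv2.imread("pics/top0.png");h=cv2.cvtColor(m,cv2.COLOR_BGR2HSV)
mk=cv2.inRange(h,(45,8,50),(110,90,125));mk[:213]=0;mk[256:]=0;mk[:,:340]=0;mk[:,378:]=0
c=max(cv2.findContours(mk,0,2)[0],key=cv2.contourArea);bx=cv2.boxPoints(cv2.minAreaRect(c));w=np.array([onz("top",p,12) for p in bx])
print("plate top",bx.round(1).tolist(),w.round(1).tolist(),w.mean(0))
s=[(305+(u+.5)/8-.5,250+(v-300+.5)/8-.5) for u,v in((230,368),(343,433),(160,590),(45,530))]
w=np.array([onz("scene",p,12) for p in s]);print("plate scene",w.round(1).tolist(),w.mean(0))
E
```

```text
L [[568.0, 382.0, 105.0], [582.0, 336.0, 102.0], [489.0, 316.0, 51.0], [477.0, 365.0, 49.0]] [np.float64(3.2), np.float64(0.4), np.float64(5.6), np.float64(7.9)] c [529.1 349.6  76.8] len 108.0 w 50.0 yaw 11.5 -165.1 slope 29.6
M [[597.0, 277.0, 94.0], [609.0, 231.0, 91.0], [519.0, 209.0, 41.0], [507.0, 257.0, 36.0]] [np.float64(3.3), np.float64(1.6), np.float64(7.1), np.float64(5.1)] c [557.8 243.3  65.5] len 107.0 w 49.0 yaw 13.0 -165.7 slope 30.1
R [[620.0, 166.0, 99.0], [631.0, 123.0, 94.0], [536.0, 101.0, 44.0], [523.0, 139.0, 50.0]] [np.float64(0.9), np.float64(2.6), np.float64(7.0), np.float64(0.6)] c [577.5 132.4  71.9] len 111.0 w 43.0 yaw 14.2 -163.6 slope 26.8
rack UR LR UL LL [(array([659.,  94.,  87.]), np.float64(1.4)), (array([548.,  73.,  33.]), np.float64(5.7)), (array([588., 417.,  91.]), np.float64(4.8)), (array([475., 393.,  31.]), np.float64(2.4))]
plate far [array([ 544.4, -252.8,   12. ]), array([ 549.6, -300. ,   12. ])]
plate top [[348.5, 217.10000610351562], [363.6000061035156, 215.3000030517578], [367.6000061035156, 250.1999969482422], [352.6000061035156, 252.0]] [[543.3, -254.3, 12.0], [549.2, -300.5, 12.0], [442.4, -309.8, 12.0], [436.7, -264.2, 12.0]] [ 492.88303583 -282.16938197   12.        ]
plate scene [[547.1, -254.2, 12.0], [547.5, -303.5, 12.0], [441.3, -312.0, 12.0], [435.9, -267.2, 12.0]] [ 492.92204659 -284.22148795   12.        ]
```

Top-face heights at the board centres are L 77, R 72 and M 65.5 mm, so left is thick, right is mid and middle is thin. That matches the given thicknesses. The plate is at (493,-283) with yaw ≈5.3°, confirmed by the gauge post 127 mm away at 5.4°. The thick board goes first, so I'll hover over it.

```bash
cat >> h.py <<'E'
def to(x,y,z,yaw):
    s=sensors.read_state();p=s["eef_pos"];r,pi,a=s["tool_rot"]
    d=np.array([x,y,z])-p;dy=(yaw-np.degrees(a)+180)%360-180
    print("t %.2f tcp %s yaw %.1f F %s w %.1f g %.0f"%(s["clock"],p.round(1),np.degrees(a),s["force"].round(1),s["width"],s["gripper_force"]))
    R=cv2.Rodrigues(np.array([np.pi,0,0]))[0];c,q=np.cos(a),np.sin(a);R=np.array([[c,-q,0],[q,c,0],[0,0,1]])@R
    print("shift cm",(R.T@d/10).round(2),"turn",round(-dy,1),"q",s["qpos"].round(2))
E
python3 -c "
from h import *
to(536,351,135,192.5)
print(onz('top',(95,222),20),onz('top',(78,214),110))"
```

```text
t 0.10 tcp [282.9 584.5 194.1] yaw 154.2 F [ 0.  -0.3  0.5] w 85.4 g 0
shift cm [-32.95  -9.99   5.91] turn -38.3 q [-1.19  0.63  0.04  1.52 -0.03  1.   -0.02]
[518.25962282 512.45703736  20.        ] [526.28392773 525.26251502 110.        ]
```

```bash
python3 -m inch '[[[-2,-0.6,0,-3],[-5.5,-1.6,0,-8],[-9,-2.7,0,-13],[-12.5,-3.8,0,-18],[-16,-4.9,0,-23],[-19.5,-6,0,-28],[-23,-7,0,-33],[-25,-7.6,0,-36]]]'; python3 -m inch '[[[-2,0,1,-1],[-4,0.5,2,-2],[-6,0.8,3,-2],[-7,1,4,-2],[-7,1,5,-2],[-7,1,5,-2]]]'; python3 -c "
from h import *
to(536,351,135,192.5)
i=get_image('top');j=get_image('scene')
def c(i,x,y,w,h,k):return cv2.resize(np.clip(i[y:y+h,x:x+w]*1.3,0,255).astype(np.uint8),None,fx=k,fy=k,interpolation=cv2.INTER_CUBIC)
cv2.imwrite('pics/c3.png',np.hstack([c(j,160,90,100,120,4),c(i,100,140,100,120,4)]))"
```

```text
clock: 0.77
eef_pos: [479.0, 402.9, 194.4]
tool_rot: [-3.138, 0.001, -2.965]
force: [0.9, -0.1, -0.3]
width: 85.4
gripper_force: 0.0
clock: 1.27
eef_pos: [540.1, 428.5, 141.5]
tool_rot: [-3.139, -0.006, -2.929]
force: [-0.2, -0.5, 0.0]
width: 84.8
gripper_force: 0.0
t 1.27 tcp [540.1 428.5 141.5] yaw -167.8 F [-0.2 -0.5  0. ] w 84.8 g 0
shift cm [ 2.03 -7.49  0.65] turn -0.3 q [-0.64  0.75 -0.13  1.44  0.11  0.97  0.98]
```

View pics/c3.png

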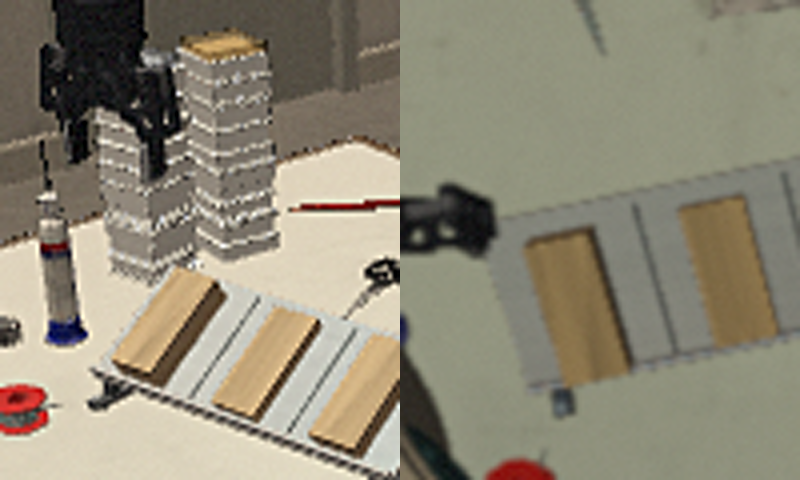

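The gripper is about 75 mm short in y because I entered the second call in the old tool axes. Nothing was touched, so I'll correct.

```bash
python3 -m inch '[[[0.5,-2.0,0,0],[1.3,-5,0.3,0],[2,-7.5,0.6,0],[2,-7.5,1.2,0],[2,-7.5,1.2,0]]]'; python3 -c "
from h import *
to(536,351,57,192.5)
s=sensors.read_state();p=s['eef_pos'];a=s['tool_rot'][2]
i=get_image('top');j=get_image('scene')
ty=np.array([np.sin(a),-np.cos(a),0]);pts=np.array([p,p+42.5*ty+[0,0,13],p-42.5*ty+[0,0,13]])
def c(n,i,x,y,w,h,k):
    o=cv2.resize(np.clip(i[y:y+h,x:x+w]*1.5,0,255).astype(np.uint8),None,fx=k,fy=k,interpolation=cv2.INTER_CUBIC)
    for q in proj(n,pts):cv2.circle(o,tuple(int(v) for v in (q-[x,y]+.5)*k),3,(0,0,255),1)
    return o
cv2.imwrite('pics/c4.png',np.hstack([c('scene',j,160,110,80,100,5),c('top',i,110,160,80,100,5)]))"
```

```text
clock: 1.78
eef_pos: [538.0, 350.3, 133.3]
tool_rot: [-3.14, -0.001, -2.931]
force: [-0.4, 0.6, 0.4]
width: 85.3
gripper_force: 0.0
t 1.78 tcp [538.  350.3 133.3] yaw -167.9 F [-0.4  0.6  0.4] w 85.3 g 0
shift cm [0.18 0.11 7.63] turn -0.4 q [-0.54  0.69 -0.14  1.6   0.12  0.87  1.06]
```

View pics/c4.png

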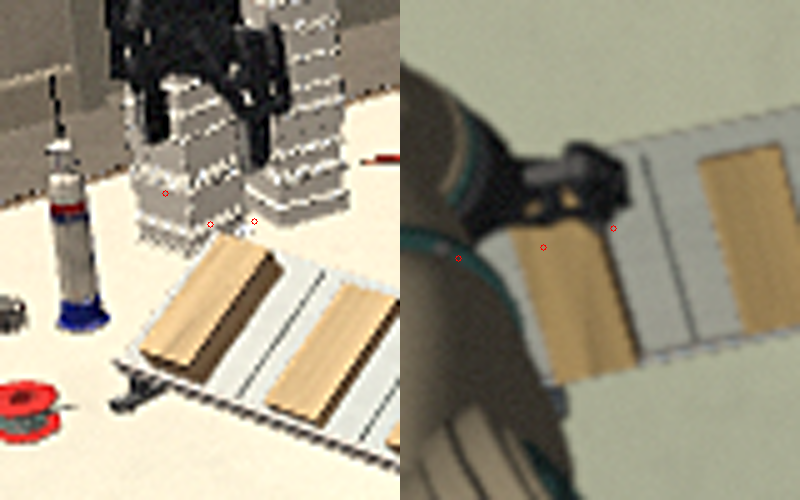

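The red projected tip positions don't match the visible fingertips: the tips are at about scene (191,137) and (212,143), while the projections are about 11 px lower. I'll work out where the tips really are before descending.

```bash
python3 -c "
from h import *
s=sensors.read_state();print(s['eef_pos'],s['tool_rot'],s['clock'])
for a,b in(((212,143),(150,203)),((212,143),(151,206)),((212,143),(149,198))):print(two(a,b))
a=s['tool_rot'][2];ty=np.array([np.sin(a),-np.cos(a),0]);
for dz in(0,13,30,45,60):print(dz,proj('scene',s['eef_pos']+[0,0,dz]-45*ty).round(1),proj('scene',s['eef_pos']+[0,0,dz]+45*ty).round(1),proj('top',s['eef_pos']+[0,0,dz]-45*ty).round(1),proj('top',s['eef_pos']+[0,0,dz]+45*ty).round(1))
"
```

```text
[537.8566566  353.84658126 133.87314017] [ 3.14003848e+00  7.60775152e-04 -2.92790615e+00] 1.8833
(array([547.15513305, 300.86263524, 188.55623165]), np.float64(7.233016586367588))
(array([540.40801493, 295.37040831, 191.9443367 ]), np.float64(12.094351564098142))
(array([557.93298754, 308.36707742, 183.63716149]), np.float64(1.9753043274667932))
0 [[210.6 157. ]] [[191.7 151.1]] [[152.9 205.8]] [[120.6 212.2]]
13 [[210.3 153.6]] [[191.4 147.7]] [[151.7 204.9]] [[119.  211.4]]
30 [[210. 149.]] [[190.9 143.2]] [[150.  203.7]] [[116.8 210.2]]
45 [[209.6 145. ]] [[190.5 139.3]] [[148.5 202.5]] [[114.9 209.2]]
60 [[209.3 140.8]] [[190.  135.2]] [[146.9 201.4]] [[112.9 208.1]]
```

```bash
python3 -m inch '[[[0.2,-0.1,1.5,0],[0.2,-0.1,3.5,0],[0.2,-0.1,5.3,0],[0.2,-0.1,5.3,0],[0.2,-0.1,5.3,0],[0.2,-0.1,5.3,0]]]'; python3 -c "
from h import *
to(536,351,57,192.5)
s=sensors.read_state();p=s['eef_pos'];a=s['tool_rot'][2]
j=get_image('scene');i=get_image('top');print(sensors.read_state()['eef_pos'])
ty=np.array([np.sin(a),-np.cos(a),0]);pts=np.array([p,p+42.5*ty,p-42.5*ty])
def c(n,i,x,y,w,h,k):
    o=cv2.resize(np.clip(i[y:y+h,x:x+w]*1.5,0,255).astype(np.uint8),None,fx=k,fy=k,interpolation=cv2.INTER_CUBIC)
    for q in proj(n,pts):cv2.circle(o,tuple(int(v) for v in (q-[x,y]+.5)*k),3,(0,0,255),1)
    return o
cv2.imwrite('pics/c5.png',np.hstack([c('scene',j,175,125,50,75,8),c('top',i,110,170,50,75,8)]))"
```

```text
clock: 2.38
eef_pos: [537.1, 352.6, 81.1]
tool_rot: [3.14, 0.002, -2.928]
force: [-0.9, -0.3, -0.2]
width: 84.9
gripper_force: 0.0
t 2.38 tcp [537.1 352.6  81.1] yaw -167.8 F [-0.9 -0.3 -0.2] w 84.9 g 0
shift cm [ 0.14 -0.14  2.41] turn -0.3 q [-0.55  0.75 -0.13  1.64  0.13  0.76  1.05]
[537.51287247 352.29085537  81.46141235]
```

View pics/c5.png

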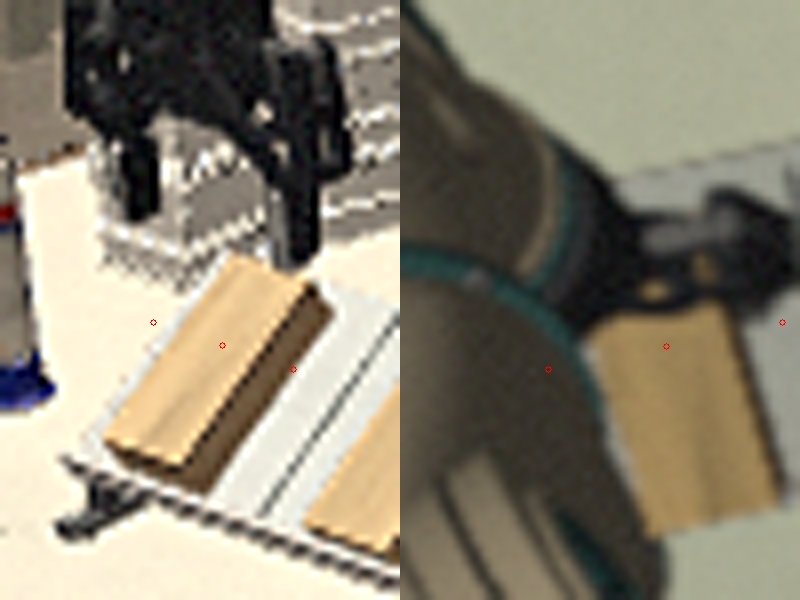

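```bash
python3 -c "
from h import *
for b in((156.3,205.6),(156.3,203),(156.3,201),(155,199)):print(two((211.9,158.5),b))
print(proj('top',[283,585,195]),proj('scene',[283,585,195]))
for x in(0,10,20,30,40):print(x,[ (proj('scene',[546+x,311,z])[0].round(1),proj('top',[546+x,311,z])[0].round(1)) for z in (90,110,130)])
"
```

```text
(array([548.03400756, 301.98475747, 130.74396982]), np.float64(1.8007139232924032))
(array([553.43341909, 304.66843186, 128.45916814]), np.float64(7.672921667695029))
(array([557.58962718, 306.7170451 , 126.73468408]), np.float64(12.213624861107725))
(array([562.92369493, 312.28180191, 123.39066373]), np.float64(14.71992540281933))
[[ 30.61329149 302.67844899]] [[ 99.03104856 137.76748931]]
0 [(array([211. , 168.4]), array([156.6, 209.3])), (array([210.6, 163.3]), array([154.8, 208. ])), (array([210.2, 158.1]), array([152.9, 206.6]))]
10 [(array([213.3, 167.6]), array([156.8, 205.9])), (array([212.9, 162.5]), array([155. , 204.5])), (array([212.5, 157.3]), array([153.1, 203.1]))]
20 [(array([215.6, 166.8]), array([157. , 202.5])), (array([215.2, 161.7]), array([155.2, 201.1])), (array([214.8, 156.5]), array([153.3, 199.6]))]
30 [(array([217.8, 166. ]), array([157.2, 199.1])), (array([217.4, 160.9]), array([155.4, 197.6])), (array([217.1, 155.7]), array([153.5, 196.1]))]
40 [(array([220. , 165.1]), array([157.4, 195.7])), (array([219.7, 160.1]), array([155.6, 194.2])), (array([219.3, 154.9]), array([153.8, 192.6]))]
```

The fingertips look about 35–45 mm higher than the reported TCP implies. I'll track the tip's pixel numerically and descend in small guarded steps.

```bash
cat >> h.py <<'E'
def tips(show=True):
    j=get_image("scene");s=sensors.read_state();p=s["eef_pos"];a=s["tool_rot"][2];ty=np.array([np.sin(a),-np.cos(a),0])
    m=(j.max(2)<62).astype(np.uint8);k,l,st,ce=cv2.connectedComponentsWithStats(m,connectivity=4)
    o=[]
    for sg in(1,-1):
        q=proj("scene",p+sg*(s["width"]/2+5)*ty)[0];best=[]
        for u in range(int(q[0])-3,int(q[0])+5):
            v=np.where(m[int(q[1])-40:int(q[1])+6,u])[0];best.append(int(v.max()+int(q[1])-40) if len(v) else -1)
        o.append((q.round(1).tolist(),best))
    print("tips pred/lowest dark",o,"F",s["force"].round(1),"z",p.round(1))
E
python3 -c "
from h import *
tips()"; python3 -m inch '[[[0.1,-0.1,0.4,0],[0.1,-0.1,0.8,0],[0.1,-0.1,1.2,0],[0.1,-0.1,1.2,0]]]'; python3 -c "
from h import *
tips()"
```

```text
tips pred/lowest dark [([192.8, 164.4], [149, 151, 152, 152, 151, 151, 149, 139]), ([212.5, 171.0], [167, 166, 164, 163, 162, 162, 164, 147])] F [ 0.   0.3 -0.2] z [537.5 352.   81.3]
clock: 2.87
eef_pos: [535.3, 349.3, 66.9]
tool_rot: [-3.141, -0.002, -2.929]
force: [0.5, 0.3, -1.0]
width: 85.3
gripper_force: 0.0
tips pred/lowest dark [([193.1, 168.3], [149, 156, 156, 156, 155, 154, 143, 143]), ([212.7, 175.0], [167, 166, 164, 162, 161, 166, 164, 151])] F [-0.6  1.1 -0.7] z [535.5 349.5  67.2]
```

```bash
python3 -m inch '[[[0,0.1,0.5,0],[0,0.1,1,0],[0,0.1,1,0]]]' | grep -E 'pos|^force'; python3 -m inch '[[[0,0,0.5,0],[0,0,0.7,0],[0,0,0.7,0]]]'| grep -E 'pos|^force'; python3 -c "
from h import *
tips()"
```

```text
eef_pos: [535.0, 350.5, 56.6]
force: [-0.4, -1.0, -0.4]
eef_pos: [535.4, 350.5, 50.2]
force: [-0.1, 0.1, 0.9]
tips pred/lowest dark [([193.4, 172.3], [158, 160, 160, 159, 159, 159, 146, 147]), ([212.8, 179.0], [167, 157, 165, 166, 166, 165, 164, 155])] F [0.2 0.1 0.6] z [535.5 350.6  50.5]
```

```bash
for k in 1; do python3 -m inch '[[[0,0,0.4,0],[0,0,0.5,0],[0,0,0.5,0]]]' | grep -E 'pos|^force'; done; python3 -m inch '[[[0,0,0.3,0],[0,0,0.4,0],[0,0,0.4,0]]]'| grep -E 'pos|^force';python3 -m inch '[[[0,0,0.3,0],[0,0,0.4,0],[0,0,0.4,0]]]'| grep -E 'pos|^force'; python3 -c "
from h import *
tips()
j=get_image('scene')
cv2.imwrite('pics/c6.png',cv2.resize(np.clip(j[125:205,170:230]*1.5,0,255).astype(np.uint8),None,fx=7,fy=7,interpolation=cv2.INTER_CUBIC))"
```

```text
eef_pos: [535.5, 350.6, 45.6]
force: [-0.2, -0.6, 0.1]
eef_pos: [535.6, 350.7, 41.6]
force: [-0.0, -0.5, -0.1]
eef_pos: [535.5, 350.7, 37.6]
force: [0.2, -0.2, -0.0]
tips pred/lowest dark [([193.7, 175.3], [160, 162, 163, 163, 162, 162, 150, 150]), ([213.1, 182.2], [170, 164, 169, 169, 168, 167, 159, 158])] F [ 0.1 -0.5  0.8] z [535.6 350.7  37.7]
```

There was no contact, and the tip is still about 12 px above its predicted row. So the real tips sit about 43 mm above the reported TCP with the fingers open, and I'll use that vision-based offset. Continuing down.

```bash
python3 -m inch '[[[0,0,0.4,0],[0,0,0.8,0],[0,0,0.8,0]]]' | grep -E 'pos|^force'; python3 -m inch '[[[0,0,0.3,0],[0,0,0.6,0],[0,0,0.6,0]]]'| grep -E 'pos|^force'; python3 -c "
from h import *
tips()
j=get_image('scene')
cv2.imwrite('pics/c6.png',cv2.resize(np.clip(j[125:205,170:230]*1.5,0,255).astype(np.uint8),None,fx=7,fy=7,interpolation=cv2.INTER_CUBIC))"
```

```text
eef_pos: [535.1, 350.4, 28.9]
force: [-0.5, 0.7, -0.1]
eef_pos: [535.3, 350.5, 23.2]
force: [-0.3, -0.6, 0.3]
tips pred/lowest dark [([194.1, 178.8], [182, 182, 183, 183, 183, 183, 183, 182]), ([213.4, 185.7], [172, 166, 173, 173, 172, 171, 163, 162])] F [-0.3 -0.5 -0.4] z [535.5 350.6  23.4]
```

View pics/c6.png

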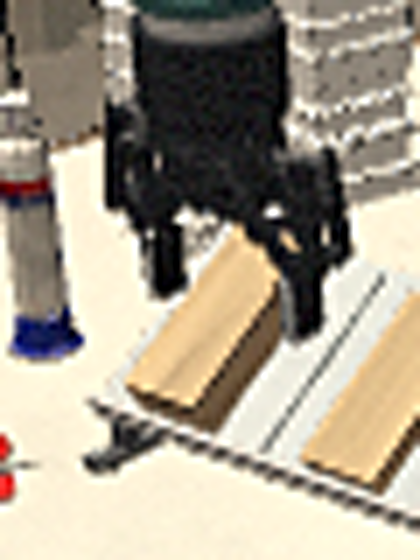

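The fingers straddle the thick board, with tips at crop (165,290) and (302,335). I'll check the tip midpoint against the board's body centre.

```bash
python3 -c "
from h import *
print(proj('scene',[[536,351,65],[536,351,75],[546,353,65],[526,349,65],[535.4,350.5,66],[535.4,350.5,60]]).round(1))
a=np.radians(12.3);ty=np.array([-np.sin(a),np.cos(a),0])
c=np.array([535.4,350.5,0])
for z in(50,55,60,65,70): print(z,proj('scene',[c+[0,0,z]+48*ty,c+[0,0,z]-48*ty]).round(1).tolist())
# panel height below fingers uphill edge from rack model
"
```

```text
[[202.7 171.9]
 [202.5 169.4]
 [204.6 170.9]
 [200.7 173. ]
 [202.6 171.8]
 [202.7 173.3]]
50 [[193.3, 172.4], [213.0, 179.2]]
55 [[193.2, 171.2], [212.9, 178.0]]
60 [[193.0, 169.9], [212.8, 176.7]]
65 [[192.9, 168.7], [212.7, 175.5]]
70 [[192.8, 167.5], [212.6, 174.2]]
```

```bash
python3 -m inch '[[[0,0,0.3,0],[0,0,0.6,0],[0,0,0.6,0]]]' | grep -E 'pos|^force'; python3 -m inch '[[[0,0,0,0],[0,0,0,0],[0,0,0,0],[0,0,0,0],[0,0,0,0],[0,0,0,0],[0,0,0,0],[0,0,0,0]]]' 0; python3 -c "
from h import *
tips();to(535,350,120,192)"
```

```text
eef_pos: [535.4, 350.5, 17.2]
force: [-0.0, 0.2, 0.2]
clock: 5.83
eef_pos: [534.7, 353.5, 19.8]
tool_rot: [3.138, 0.0, -2.928]
force: [-5.6, 1.3, 10.3]
width: 47.0
gripper_force: 67.7
tips pred/lowest dark [([197.3, 180.8], [183, 183, 183, 184, 163, 185, 185, 184]), ([208.8, 185.0], [178, 176, 176, 175, 174, 174, 172, 166])] F [-4.7  1.3 10.6] z [534.7 353.5  19.8]
t 5.88 tcp [534.7 353.5  19.8] yaw -167.8 F [-4.7  1.3 10.6] w 46.7 g 68
shift cm [  0.04  -0.35 -10.02] turn 0.2 q [-0.55  0.83 -0.12  1.67  0.14  0.64  1.03]
```

The grip is on at 47 mm. The tips lightly touched the panel at 10 N, which puts them at reported TCP+35 at this opening. Lifting.

```bash
python3 -m inch '[[[0,0,-0.5,0],[0,0,-1.5,0],[0,0,-3.5,0],[0,0,-6.5,0],[0,0,-9.5,0],[0,0,-12,0],[0,0,-13,0],[0,0,-13,0]]]'; python3 -c "
from h import *
to(493,-283,150,185.3)"
```

```text
clock: 6.55
eef_pos: [537.7, 351.6, 151.0]
tool_rot: [3.14, 0.005, -2.93]
force: [0.5, 0.4, -0.9]
width: 47.2
gripper_force: 61.7
t 6.55 tcp [537.7 351.6 151. ] yaw -167.9 F [ 0.5  0.4 -0.9] w 47.2 g 62
shift cm [ 17.71 -61.1    0.1 ] turn 6.8 q [-0.54  0.66 -0.14  1.59  0.11  0.89  1.06]
```

```bash
python3 -m inch '[[[0.3,-1,0,0],[1,-3.5,0,0],[2,-6.7,0,0],[2.9,-10,0,0],[3.9,-13.3,0,0],[4.8,-16.6,0,0],[5.8,-20,0,0],[6.8,-23.4,0,0]]]'|grep pos; python3 -m inch '[[[1,-3.4,0,0],[2,-6.8,0,0],[2.9,-10,0,0],[3.9,-13.3,0,0],[4.8,-16.6,0,0],[5.8,-20,0,0],[6.7,-23,0,0],[7.5,-26,0,0]]]' | grep pos;python3 -m inch '[[[0.7,-2.4,0,1],[1.5,-5,0,3],[2.2,-7.5,0,5],[3,-10,0,7],[3.3,-11.2,0,7],[3.4,-11.5,0,7],[3.4,-11.5,0,7],[3.4,-11.5,0,7]]]'; python3 -c "
from h import *
to(493,-283,90,185.3)"
```

```text
eef_pos: [516.1, 104.7, 145.7]
eef_pos: [496.8, -164.4, 145.7]
clock: 8.55
eef_pos: [490.8, -279.6, 147.1]
tool_rot: [3.139, -0.001, -3.049]
force: [-1.0, 0.1, -0.6]
width: 47.6
gripper_force: 61.9
t 8.55 tcp [ 490.8 -279.6  147.1] yaw -174.7 F [-1.   0.1 -0.6] w 47.6 g 62
shift cm [-0.19 -0.35  5.71] turn -0.0 q [ 0.56  0.57 -0.14  1.81  0.11  0.78  2.03]
```

```bash
python3 -m inch '[[[-0.1,-0.2,1,0],[-0.2,-0.35,3.5,0],[-0.2,-0.35,6.5,0],[-0.2,-0.35,9.5,0],[-0.2,-0.35,11.5,0],[-0.2,-0.35,12,0],[-0.2,-0.35,12,0],[-0.2,-0.35,12,0]]]'|grep -E 'pos|force'; python3 -c "
from h import *
to(493,-283,20,185.3)
p=sensors.read_state()['eef_pos'];c=p+[0,0,45]
a=np.radians(5.3);X=np.array([np.cos(a),np.sin(a),0]);Y=np.array([-np.sin(a),np.cos(a),0]);Z=np.array([0,0,1.]);q=np.radians(30)
bx=X*np.cos(q)+Z*np.sin(q);bz=-X*np.sin(q)+Z*np.cos(q)
P=np.array([c+sx*55*bx+sy*24*Y+14*bz for sx,sy in((1,1),(1,-1),(-1,-1),(-1,1))]+[c-55*bx+s*24*Y-14*bz for s in(1,-1)])
o=[]
for n,x,y in(('scene',310,235),('top',330,190)):
    i=get_image(n);k=7;g=cv2.resize(np.clip(i[y:y+80,x:x+57]*1.5,0,255).astype(np.uint8),None,fx=k,fy=k,interpolation=cv2.INTER_CUBIC)
    for v in proj(n,P):cv2.circle(g,tuple(int(w) for w in (v-[x,y]+.5)*k),3,(0,0,255),1)
    o.append(g)
cv2.imwrite('pics/c7.png',np.hstack(o))"
```

```text
eef_pos: [494.2, -284.4, 28.3]
force: [0.0, -0.3, -0.8]
gripper_force: 61.8
t 9.22 tcp [ 494.2 -284.4   28.3] yaw -174.7 F [ 0.  -0.3 -0.8] w 47.0 g 62
shift cm [0.11 0.15 0.83] turn -0.0 q [ 0.54  0.75 -0.11  1.87  0.14  0.53  2.  ]
```

View pics/c7.png

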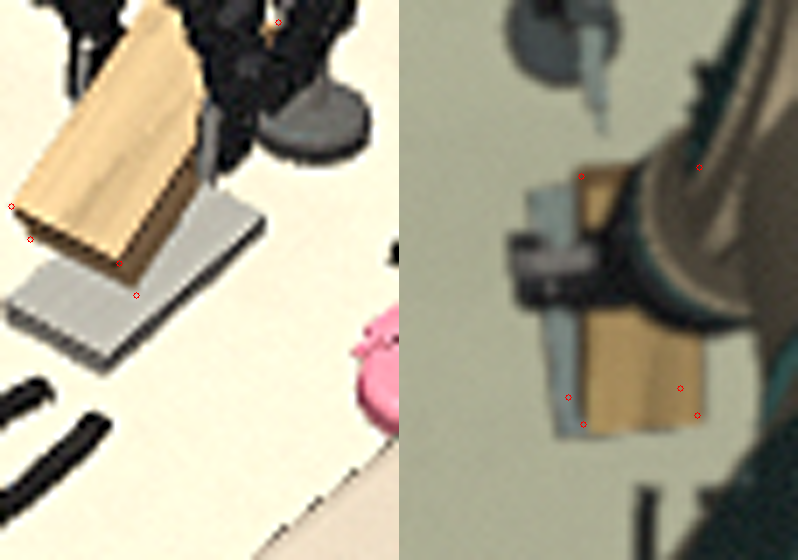

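The held board matches its predicted outline well: the scene low corners at crop (12,205) and (118,263) are within 2 px, and in the top view the offsets at the two ends cancel, so it is centred. Its low end is toward the robot. Next I'll lower it and press so it pivots flat.

```bash
python3 -m inch '[[[0.1,0.15,0.4,0],[0.1,0.15,1,0],[0.1,0.15,1.6,0],[0.1,0.15,1.6,0],[0.1,0.15,1.6,0]]]'|grep -E 'pos|force'; python3 -m inch '[[[0,0,0.3,0],[0,0,0.6,0],[0,0,0.8,0],[0,0,0.8,0]]]'|grep -E 'pos|force';python3 -m inch '[[[0,0,0.3,0],[0,0,0.6,0],[0,0,0.6,0]]]'|grep -E 'pos|force'
```

```text
eef_pos: [491.9, -283.6, 11.4]
force: [-0.4, -0.8, -0.9]
gripper_force: 61.9
eef_pos: [492.0, -283.6, 3.4]
force: [0.5, -0.8, -1.2]
gripper_force: 61.9
eef_pos: [495.5, -283.8, -0.4]
force: [1.8, 1.3, 9.6]
gripper_force: 62.8
```

```bash
for i in 1; do python3 -m inch '[[[0,0,0.2,0],[0,0,0.4,0],[0,0,0.6,0],[0,0,0.6,0]]]'|grep -E 'pos|^force'; python3 -m inch '[[[0,0,0.2,0],[0,0,0.4,0],[0,0,0.6,0],[0,0,0.6,0]]]'|grep -E 'pos|^force';python3 -m inch '[[[0,0,0.2,0],[0,0,0.4,0],[0,0,0.4,0]]]'|grep -E 'pos|force'; done
python3 -c "
from h import *
to(493,-283,20,185.3)"
```

```text
eef_pos: [499.3, -283.6, -5.1]
force: [6.1, 3.0, 14.7]
eef_pos: [502.5, -283.5, -10.3]
force: [9.7, 4.8, 16.2]
eef_pos: [503.6, -283.7, -14.1]
force: [11.3, 3.5, 14.5]
gripper_force: 63.9
t 11.23 tcp [ 503.6 -283.7  -14.1] yaw -174.7 F [11.3  3.5 14.5] w 47.1 g 64
shift cm [ 1.05  0.17 -3.41] turn 0.0 q [ 0.53  0.82 -0.09  1.88  0.16  0.43  1.99]
```

The low edge is sticking, so the arm is pushed +x by about 11 mm. I'll continue to flat while pulling back along tool x.

```bash
python3 -m inch '[[[0.2,0,0.2,0],[0.4,0,0.4,0],[0.4,0,0.6,0],[0.4,0,0.6,0]]]'|grep -E 'pos|^force'; python3 -m inch '[[[0.2,0,0.2,0],[0.4,0,0.3,0],[0.4,0,0.3,0]]]'|grep -E 'pos|force'
python3 -c "
from h import *
i=get_image('scene');t=get_image('top')
cv2.imwrite('pics/x1.png',i);cv2.imwrite('pics/x2.png',t)
to(493,-283,20,185.3)"
```

```text
eef_pos: [497.0, -285.3, -20.7]
force: [6.1, -0.3, 11.5]
eef_pos: [493.1, -286.0, -23.5]
force: [8.4, 0.9, 14.5]
gripper_force: 65.0
t 11.92 tcp [ 493.1 -286.   -23.5] yaw -174.7 F [ 8.6  0.4 15.6] w 47.5 g 65
shift cm [-0.02  0.3  -4.35] turn -0.0 q [ 0.53  0.83 -0.09  1.9   0.16  0.4   1.99]
```

```bash
cat >> h.py <<'E'
def corners(z,cx=493,cy=-283,yaw=5.3):
    a=np.radians(yaw);X=np.array([np.cos(a),np.sin(a),0]);Y=np.array([-np.sin(a),np.cos(a),0])
    return np.array([np.array([cx,cy,z])+sx*55*X+sy*24*Y for sx,sy in((1,1),(1,-1),(-1,-1),(-1,1))])
def wood(n,i,box):
    x,y,w,h=box;h_=cv2.cvtColor(i,cv2.COLOR_BGR2HSV);m=cv2.inRange(h_,(8,65,60 if n=="top" else 40),(25,255,255))
    o=np.zeros_like(m);o[y:y+h,x:x+w]=m[y:y+h,x:x+w]
    c=cv2.findContours(o,0,2)[0];c=[q for q in c if cv2.contourArea(q)>30]
    hull=cv2.convexHull(np.vstack(c));return cv2.approxPolyDP(hull,1.5,True)[:,0].tolist(),o
E
python3 -c "
from h import *
s=cv2.imread('pics/x1.png');t=cv2.imread('pics/x2.png')
print(wood('scene',s,(300,225,70,75))[0],wood('top',t,(335,195,60,65))[0])
for z in(40,12):print(z,proj('scene',corners(z)).round(1).tolist(),proj('top',corners(z)).round(1).tolist())"
```

```text
[[331, 252], [337, 264], [335, 276], [324, 287], [310, 279], [310, 271]] [[372, 253], [355, 253], [352, 218], [359, 218], [370, 242]]
40 [[333.8, 250.3], [348.6, 257.4], [325.2, 277.6], [309.9, 269.5]] [[350.0, 214.7], [365.9, 213.4], [370.4, 250.0], [354.3, 251.3]]
12 [[332.9, 258.3], [347.5, 265.5], [324.4, 286.0], [309.4, 277.7]] [[348.5, 216.3], [364.0, 215.1], [368.4, 250.9], [352.6, 252.2]]
```

```bash
python3 -m inch '[[[-0.3,-0.1,0,0],[-0.5,-0.2,0,0],[-0.5,-0.2,0,0],[-0.5,-0.2,0,0]]]'|grep -E 'pos|^force'; python3 -m inch '[[[0,0,0,0],[0,0,0,0],[0,0,0,0],[0,0,0,0],[0,0,0,0],[0,0,0,0]]]' 6.5|grep -E 'pos|^force|wid'
python3 -m inch '[[[0,0,-1,0],[0,0,-4,0],[0,0,-8,0],[0,0,-12,0],[0,0,-15,0],[0,0,-17,0],[0,0,-17,0],[0,0,-17,0]]]' 8.5 |grep -E 'pos|^force|wid'
python3 -c "
from h import *
s=get_image('scene');t=get_image('top');cv2.imwrite('pics/y1.png',s);cv2.imwrite('pics/y2.png',t)
print(wood('scene',s,(300,225,70,75))[0],wood('top',t,(335,195,60,65))[0])
to(577,132,150,192.5)"
```

```text
eef_pos: [493.2, -286.0, -24.8]
force: [1.9, 2.5, 14.6]
eef_pos: [489.2, -286.0, -27.4]
force: [-0.5, 0.1, 0.3]
width: 65.1
eef_pos: [490.1, -286.4, 144.7]
force: [-0.6, -0.1, -0.1]
width: 84.9
[[354, 225], [346, 268], [325, 286], [310, 279], [311, 270], [338, 225]] [[368, 230], [371, 251], [355, 253], [352, 231]]
t 13.52 tcp [ 488.7 -285.6  142.4] yaw -174.8 F [-0.9  0.9  0.3] w 85.0 g 0
shift cm [-12.56  40.8   -0.76] turn -7.3 q [ 0.57  0.58 -0.14  1.81  0.11  0.77  2.03]
```

```bash
python3 -m inch '[[[-0.4,1.2,0,0],[-1.3,4,0,0],[-2.4,7.5,0,0],[-3.5,11,0,0],[-4.6,14.5,0,0],[-5.7,18,0,0],[-6.8,21.3,0,0],[-7.9,24.6,0,0]]]'|grep pos; python3 -m inch '[[[-1,3,0,-1],[-2,6,0,-3],[-3,9,0,-5],[-4,12.3,0,-7],[-4.7,15,0,-7.2],[-5.2,16.3,0,-7.2],[-5.2,16.3,0,-7.2],[-5.2,16.3,0,-7.2]]]' | grep pos
python3 -c "
from h import *
to(582.4,133.5,60,192.5)
s=get_image('scene');t=get_image('top');cv2.imwrite('pics/y1.png',s);cv2.imwrite('pics/y2.png',t)
print(wood('scene',s,(300,225,70,75))[0],wood('top',t,(335,195,60,65))[0])
c=lambda i,x,y:cv2.resize(np.clip(i[y:y+60,x:x+53]*1.4,0,255).astype(np.uint8),None,fx=7.5,fy=7.5,interpolation=cv2.INTER_CUBIC)
g=np.hstack([c(s,305,235),c(t,333,198)]);cv2.imwrite('pics/c8.png',g);print(g.shape)"
```

```text
eef_pos: [544.9, -30.7, 141.6]
eef_pos: [582.2, 133.0, 141.9]
t 14.85 tcp [582.2 133.  141.9] yaw -167.6 F [-0.8 -0.9 -0.1] w 85.2 g 0
shift cm [-0.03  0.05  8.19] turn -0.1 q [-0.18  0.62 -0.15  1.72  0.12  0.82  1.4 ]
[[354, 225], [346, 268], [325, 286], [310, 279], [311, 270], [338, 225]] [[366, 216], [371, 252], [355, 253], [351, 219]]
(450, 796, 3)
```

View pics/c8.png

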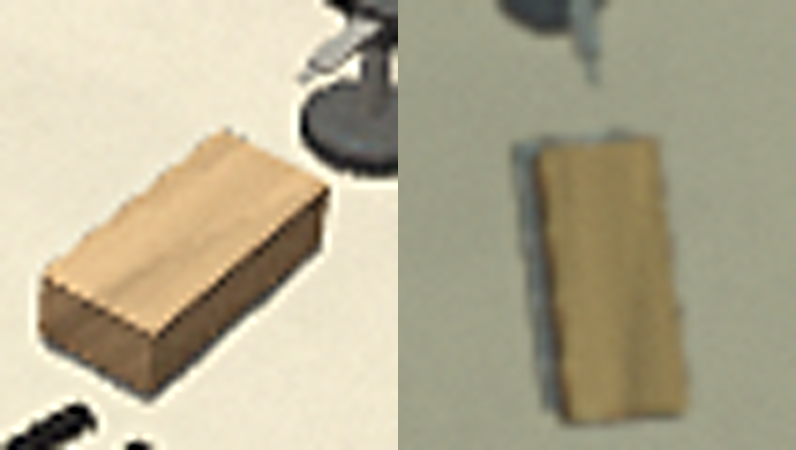

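The thick board lies flat on the plate. It sits about 6 mm toward -x and 3 mm toward -y of centre: in the top view a plate strip shows at the far end and left side, around crop (520–540,140–150). I have time, so I'll go back, regrip it and shift it.

```bash
python3 -c "
from h import *
to(488,-285,142,185.3)"
python3 -m inch '[[[0.2,-1.2,0,0],[0.5,-4,0,0],[0.9,-7.5,0,0],[1.3,-11,0,0],[1.8,-14.5,0,0],[2.2,-18,0,0],[2.6,-21.3,0,0],[3,-24.6,0,0]]]'|grep pos
python3 -c "
from h import *
to(488,-285,142,185.3)"
```

```text
t 14.95 tcp [582.5 130.5 142.3] yaw -167.8 F [ 0.9 -0.4  0.1] w 84.7 g 0
shift cm [ 1.803e+01 -3.861e+01  3.000e-02] turn 6.9 q [-0.17  0.62 -0.15  1.72  0.12  0.82  1.4 ]
eef_pos: [605.1, -118.7, 143.0]
t 15.62 tcp [ 605.1 -118.7  143. ] yaw -167.9 F [ 0.2  0.3 -0.6] w 85.4 g 0
shift cm [ 14.95 -13.79   0.1 ] turn 6.8 q [ 0.25  0.64 -0.16  1.67  0.13  0.85  1.81]
```

```bash
python3 -m inch '[[[2.5,-2.3,0,1],[5,-4.6,0,3],[7.7,-7,0,5],[10.3,-9.4,0,6.8],[13,-12,0,6.8],[14.6,-13.5,0,6.8],[14.95,-13.8,0,6.8],[14.95,-13.8,0,6.8]]]'|grep -E "pos|rot"
python3 -m inch '[[[0,0,0,0],[0,0,1.5,0],[0,0,5,0],[0,0,8.5,0],[0,0,11,0],[0,0,12.5,0],[0,0,12.5,0],[0,0,12.5,0]]]'|grep -E "pos|^force"
python3 -c "
from h import *
to(487,-286,-18,185.3)"
```

```text
eef_pos: [486.8, -284.6, 143.0]
tool_rot: [-3.14, -0.002, -3.052]
eef_pos: [490.5, -278.7, 17.4]
force: [0.4, -0.0, -0.0]
t 16.95 tcp [ 490.5 -278.7   17.4] yaw -174.3 F [ 0.4 -0.  -0. ] w 85.2 g 0
shift cm [ 0.42 -0.69  3.54] turn 0.4 q [ 0.54  0.76 -0.11  1.89  0.16  0.5   1.99]
```

```bash
python3 -m inch '[[[0.2,-0.3,1,0],[0.3,-0.6,2,0],[0.3,-0.6,3,0],[0.3,-0.6,3.5,0],[0.3,-0.6,3.5,0]]]'|grep -E "pos|^force"
python3 -m inch '[[[0,0,0,0],[0,0,0,0],[0,0,0,0],[0,0,0,0],[0,0,0,0],[0,0,0,0],[0,0,0,0]]]' 0|grep -E "pos|^force|wid"
python3 -c "
from h import *
to(493,-283,-18,185.3);tips()"
```

```text
eef_pos: [486.7, -286.3, -18.4]
force: [-0.7, -0.0, 0.7]
eef_pos: [488.2, -286.8, -16.4]
force: [0.2, -0.3, 6.5]
width: 47.3
t 17.95 tcp [ 488.2 -286.8  -16.4] yaw -174.4 F [ 0.2 -0.3  6.5] w 47.3 g 63
shift cm [-0.52  0.34  0.16] turn 0.3 q [ 0.54  0.82 -0.1   1.9   0.17  0.43  1.99]
tips pred/lowest dark [([319.4, 276.5], [275, 253, 276, 255, 262, 262, 261, 260]), ([336.8, 285.8], [273, 278, 275, 277, 276, 275, 274, 274])] F [-0.8  0.6  5.9] z [ 488.2 -286.8  -16.4]
```

```bash
python3 -m inch '[[[0,0,-0.4,0],[0,0,-0.5,0],[-0.3,0.2,-0.5,0.2],[-0.6,0.35,-0.5,0.3],[-0.6,0.35,-0.5,0.3],[-0.6,0.35,-0.2,0.3],[-0.6,0.35,0.1,0.3],[-0.6,0.35,0.1,0.3]]]'|grep -E "pos|^force"
python3 -m inch '[[[0,0,0,0],[0,0,0,0],[0,0,0,0],[0,0,0,0],[0,0,0,0],[0,0,0,0]]]' 6.3|grep -E "pos|^force|wid"
python3 -m inch '[[[0,0,-1,0],[0,0,-4,0],[0,0,-8,0],[0,0,-12,0],[0,0,-15,0],[0,0,-16,0],[0,0,-16,0]]]' 8.5 |grep -E 'pos|^force|wid'
python3 -c "
from h import *
to(582,133.5,142,192.5)"
```

```text
eef_pos: [493.6, -282.4, -16.4]
force: [-2.7, 2.8, 16.3]
eef_pos: [493.1, -282.6, -18.4]
force: [0.7, -0.2, 0.2]
width: 62.8
eef_pos: [495.3, -283.7, 145.6]
force: [-0.0, -0.3, -0.1]
width: 85.1
t 19.75 tcp [ 495.3 -283.7  145.6] yaw -174.7 F [-0.  -0.3 -0.1] w 85.1 g 0
shift cm [-12.46  40.75   0.36] turn -7.2 q [ 0.57  0.57 -0.15  1.8   0.12  0.77  2.02]
```

```bash
python3 -m inch '[[[-0.4,1.2,0,0],[-1.3,4,0,0],[-2.4,7.5,0,0],[-3.5,11,0,0],[-4.6,14.5,0,0],[-5.7,18,0,0],[-6.8,21.3,0,0],[-7.9,24.6,0,0]]]'|grep pos; python3 -m inch '[[[-1,3,0,-1],[-2,6,0,-3],[-3,9,0,-5],[-4,12.3,0,-7],[-4.5,15,0,-7.2],[-4.6,16.2,0,-7.2],[-4.6,16.2,0,-7.2],[-4.6,16.2,0,-7.2]]]' | grep pos
python3 -c "
from h import *
to(582.4,133.5,60,192.5)
s=get_image('scene');t=get_image('top');cv2.imwrite('pics/z1.png',s);cv2.imwrite('pics/z2.png',t)
o=cv2.imread('pics/y2.png');
print(wood('scene',s,(300,240,45,50))[0],'\n',wood('top',t,(335,195,60,65))[0])
for n,i in(('new',t),('old',o)):
    m=wood('top',i,(335,195,60,65))[1];c=max(cv2.findContours(m,0,2)[0],key=cv2.contourArea);r=cv2.minAreaRect(c)
    M=cv2.moments(m,True);q=(M['m10']/M['m00'],M['m01']/M['m00']);print(n,r,onz('top',q,40))
"
```

```text
eef_pos: [547.3, -27.2, 139.5]
eef_pos: [578.5, 134.9, 140.2]
t 21.08 tcp [578.5 134.9 140.2] yaw -167.5 F [-0.1 -1.  -0.3] w 85.2 g 0
shift cm [-0.35 -0.22  8.02] turn 0.0 q [-0.18  0.62 -0.16  1.73  0.13  0.81  1.4 ]
[[335, 251], [344, 256], [344, 268], [324, 285], [310, 276], [311, 269]] 
 [[364, 214], [366, 215], [370, 249], [367, 251], [354, 251], [350, 217], [352, 215]]
new ((359.71954345703125, 232.97561645507812), (37.43628692626953, 16.896024703979492), 83.6598129272461) [ 490.68552349 -281.79632577   40.        ]
old ((360.9878234863281, 234.89022827148438), (37.10499954223633, 17.00645637512207), 83.6598129272461) [ 484.87496291 -285.52615875   40.        ]
```

The thick board is now centred at (490.7,-281.8), against the plate at (492.9,-282.2) in the same view, which is good. Descending on the mid board.

```bash
python3 -m inch '[[[-0.1,-0.1,1,0],[-0.2,-0.1,4,0],[-0.2,-0.1,7.5,0],[-0.2,-0.1,9.3,0],[-0.2,-0.1,9.3,0],[-0.2,-0.1,9.3,0],[-0.2,-0.1,9.3,0]]]'|grep -E "pos|^force"
python3 -c "
from h import *
to(582.4,133.5,26,192.5);tips()"
```

```text
eef_pos: [583.4, 134.0, 49.8]
force: [-0.4, -0.5, 0.8]
t 21.77 tcp [583.4 134.   49.8] yaw -167.6 F [-0.4 -0.5  0.8] w 85.2 g 0
shift cm [ 0.11 -0.02  2.38] turn -0.1 q [-0.19  0.74 -0.13  1.78  0.16  0.62  1.37]
tips pred/lowest dark [([240.9, 188.6], [173, 173, 165, 176, 176, 175, 175, 162]), ([263.4, 196.4], [187, 184, 184, 201, 182, 198, 181, 201])] F [0.7 0.8 0.3] z [583.8 134.4  50.3]
```

```bash
python3 -m inch '[[[0.1,0,0.8,0],[0.1,0,1.6,0],[0.1,0,2.1,0],[0.1,0,2.4,0],[0.1,0,2.4,0]]]'|grep -E "pos|^force"
python3 -m inch '[[[0,0,0,0],[0,0,0,0],[0,0,0,0],[0,0,0,0],[0,0,0,0],[0,0,0,0],[0,0,0,0]]]' 0|grep -E "pos|^force|wid"
python3 -m inch '[[[0,0,-0.5,0],[0,0,-1.5,0],[0,0,-3.5,0],[0,0,-6.5,0],[0,0,-9.5,0],[0,0,-12,0],[0,0,-12,0]]]'|grep -E "pos|^force|wid|grip"
python3 -c "
from h import *
to(493,-283,145,185.3)"
```

```text
eef_pos: [580.8, 134.3, 24.0]
force: [0.5, -0.6, -0.4]
eef_pos: [581.8, 134.8, 25.6]
force: [-0.7, 0.6, 6.1]
width: 46.2
eef_pos: [585.2, 135.4, 150.9]
force: [0.5, 0.2, -1.2]
width: 46.5
gripper_force: 61.8
t 23.40 tcp [585.2 135.4 150.9] yaw -167.5 F [ 0.5  0.2 -1.2] w 46.5 g 62
shift cm [ 18.03 -38.87   0.59] turn 7.2 q [-0.17  0.6  -0.16  1.72  0.12  0.82  1.4 ]
```

```bash
python3 -m inch '[[[0.5,-1.1,0,0],[1.7,-3.6,0,0],[3.3,-6.8,0,0],[4.9,-10,0,0],[6.4,-13.4,0,0],[7.9,-16.8,0,0],[9.4,-20,0,0],[11,-23.2,0,0]]]'|grep pos
python3 -c "
from h import *
to(486,-283,145,185.3)"
```

```text
eef_pos: [521.6, -118.5, 143.5]
t 24.07 tcp [ 521.6 -118.5  143.5] yaw -167.6 F [ 0.4 -0.6 -1.4] w 46.4 g 62
shift cm [  7.01 -15.3   -0.15] turn 7.1 q [ 0.29  0.54 -0.18  1.89  0.14  0.73  1.82]
```

```bash
python3 -m inch '[[[1.5,-3.3,0,1],[3,-6.5,0,3],[4.5,-9.7,0,5],[5.9,-12.8,0,7.1],[6.7,-14.7,0,7.1],[7,-15.3,0,7.1],[7,-15.3,0,7.1],[7,-15.3,0,7.1]]]'|grep -E 'pos|rot'
python3 -m inch '[[[0,0,1,0],[0,0,4,0],[0,0,7,0],[0,0,8.5,0],[0,0,8.5,0],[0,0,8.5,0],[0,0,8.5,0]]]'|grep -E 'pos|rot|^force'
python3 -c "
from h import *
to(486,-283,45,185.3)
s=get_image('scene');t=get_image('top');cv2.imwrite('pics/w1.png',s);cv2.imwrite('pics/w2.png',t)
p=sensors.read_state()['eef_pos'];c=p+[0,0,38]
a=np.radians(5.3);X=np.array([np.cos(a),np.sin(a),0]);Y=np.array([-np.sin(a),np.cos(a),0]);Z=np.array([0,0,1.]);q=np.radians(28)
bx=X*np.cos(q)+Z*np.sin(q);bz=-X*np.sin(q)+Z*np.cos(q)
P=np.array([c+sx*55*bx+sy*24*Y+10*bz for sx,sy in((1,1),(1,-1),(-1,-1),(-1,1))])
print(proj('scene',P).round(1).tolist(),proj('top',P).round(1).tolist())
print(wood('scene',s,(295,220,60,65))[0],wood('top',t,(335,185,60,75))[0])"
```

```text
eef_pos: [487.9, -279.1, 144.0]
tool_rot: [3.139, -0.002, -3.048]
eef_pos: [490.0, -279.5, 60.6]
tool_rot: [-3.141, 0.001, -3.046]
force: [-0.3, 0.3, -1.5]
t 25.32 tcp [ 490.  -279.5   60.6] yaw -174.5 F [-0.3  0.3 -1.5] w 46.1 g 62
shift cm [ 0.43 -0.31  1.56] turn 0.2 q [ 0.55  0.69 -0.13  1.88  0.14  0.58  2.  ]
[[332.9, 223.6], [348.5, 230.5], [325.2, 264.2], [309.7, 256.3]] [[355.4, 213.7], [372.5, 212.3], [372.6, 248.9], [356.0, 250.3]]
[[333, 225], [348, 257], [346, 267], [323, 284], [310, 276], [311, 256]] [[388, 188], [388, 202], [372, 248], [366, 251], [354, 251], [350, 216]]
```

The mid board's held outline matches the prediction: scene corners (311,256) and (333,225) are within about 1.5 px. Lowering while following the pivot.

```bash
python3 -m inch '[[[0.3,-0.3,0.6,0.2],[0.5,-0.3,1.2,0.2],[0.5,-0.3,1.8,0.2],[0.5,-0.3,1.8,0.2],[0.5,-0.3,1.8,0.2]]]'|grep -E 'pos|^force'
python3 -m inch '[[[0,0,0.3,0],[0,0,0.6,0],[0,0,0.6,0]]]'|grep -E 'pos|^force'
```

```text
eef_pos: [483.6, -283.6, 41.3]
force: [1.1, 0.1, -0.9]
eef_pos: [485.4, -283.9, 36.4]
force: [0.6, 1.2, 7.5]
```

```bash
python3 -m inch '[[[0,0,0.2,0],[0,0,0.4,0],[0,0,0.4,0]]]'|grep -E 'pos|^force'
```

```text
eef_pos: [487.4, -283.8, 33.7]
force: [2.7, 1.8, 12.1]
```

```bash
python3 -m inch '[[[-0.2,0,0.2,0],[-0.3,0,0.4,0],[-0.4,0,0.6,0],[-0.4,0,0.6,0]]]'|grep -E 'pos|^force'
python3 -m inch '[[[-0.1,0,0.2,0],[-0.2,0,0.4,0],[-0.3,0,0.6,0],[-0.3,0,0.6,0]]]'|grep -E 'pos|^force'
python3 -m inch '[[[-0.1,0,0.2,0],[-0.2,0,0.4,0],[-0.2,0,0.5,0],[-0.2,0,0.5,0]]]'|grep -E 'pos|^force'
```

```text
eef_pos: [491.6, -283.5, 27.7]
force: [2.8, 1.6, 11.8]
eef_pos: [493.8, -283.1, 21.4]
force: [1.2, 0.4, 9.8]
eef_pos: [496.6, -283.0, 16.7]
force: [2.1, 1.9, 11.4]
```

```bash
python3 -m inch '[[[0,0,0.2,0],[0,0,0.4,0],[0,0,0.4,0]]]'|grep -E 'pos|^force'
python3 -m inch '[[[0,0,0.2,0],[0,0,0.4,0],[0,0,0.4,0]]]'|grep -E 'pos|^force'
python3 -c "
from h import *
to(493,-283,12,185.3)
t=get_image('top');s=get_image('scene')
print(wood('scene',s,(295,220,60,65))[0],wood('top',t,(335,195,50,65))[0])
for z in(60,40,12):print(z,proj('scene',corners(z)).round(1).tolist(),proj('top',corners(z)).round(1).tolist())"
```

```text
eef_pos: [499.6, -282.9, 13.6]
force: [6.2, 3.4, 15.0]
eef_pos: [502.0, -282.8, 10.1]
force: [9.3, 3.6, 13.3]
t 27.83 tcp [ 502.  -282.8   10.1] yaw -174.7 F [ 9.3  3.6 13.3] w 46.5 g 68
shift cm [ 0.9   0.07 -0.19] turn 0.0 q [ 0.54  0.78 -0.11  1.88  0.16  0.48  1.98]
[[336, 243], [349, 255], [348, 261], [330, 280], [323, 284], [310, 276], [312, 263]] [[368, 251], [354, 252], [350, 217], [352, 214], [359, 214], [370, 237], [371, 249]]
60 [[334.4, 244.4], [349.4, 251.5], [325.8, 271.5], [310.4, 263.4]] [[351.2, 213.5], [367.3, 212.2], [371.9, 249.3], [355.5, 250.6]]
40 [[333.8, 250.3], [348.6, 257.4], [325.2, 277.6], [309.9, 269.5]] [[350.0, 214.7], [365.9, 213.4], [370.4, 250.0], [354.3, 251.3]]
12 [[332.9, 258.3], [347.5, 265.5], [324.4, 286.0], [309.4, 277.7]] [[348.5, 216.3], [364.0, 215.1], [368.4, 250.9], [352.6, 252.2]]
```

```bash
python3 -m inch '[[[0,0,-0.4,0],[0,0,-0.8,0],[0,0,-0.8,0],[0,0,-0.8,0],[0,0,-0.8,0]]]'|grep -E 'pos|^force'
python3 -c "
from h import *
to(493,-283,12,185.3)
t=get_image('top');s=get_image('scene')
print(wood('scene',s,(295,220,60,65))[0],wood('top',t,(335,195,50,65))[0])"
```

```text
eef_pos: [492.1, -283.0, 14.4]
force: [1.2, 0.2, -2.0]
t 28.35 tcp [ 492.1 -283.    14.4] yaw -174.9 F [ 1.2  0.2 -2. ] w 46.3 g 66
shift cm [-0.09 -0.01  0.24] turn -0.2 q [ 0.54  0.77 -0.11  1.88  0.16  0.5   1.99]
[[354, 226], [347, 266], [325, 284], [310, 276], [310, 263], [350, 221]] [[371, 252], [356, 253], [354, 251], [350, 216], [361, 215], [371, 240]]
```

```bash
python3 -m inch '[[[-0.2,0,0,0],[-0.4,0,0,0],[-0.4,0,0.2,0],[-0.4,0,0.5,0],[-0.4,0,0.6,0],[-0.4,0,0.6,0]]]'|grep -E 'pos|^force'
python3 -c "
from h import *
t=get_image('top');s=get_image('scene')
print(wood('scene',s,(295,220,60,65))[0],wood('top',t,(335,195,50,65))[0])"
```

```text
eef_pos: [497.9, -282.7, 9.5]
force: [0.5, 0.8, 7.3]
[[335, 244], [348, 256], [348, 262], [343, 269], [323, 284], [310, 276], [311, 264]] [[371, 250], [355, 251], [350, 222], [352, 215], [359, 215], [370, 238]]
```

```bash
python3 -m inch '[[[0,0,0,0],[0,0,0,0],[0,0,0,0],[0,0,0,0],[0,0,0,0],[0,0,0,0]]]' 6.3|grep -E "pos|^force|wid"
python3 -m inch '[[[0,0,-1,0],[0,0,-4,0],[0,0,-8,0],[0,0,-12,0],[0,0,-14,0],[0,0,-14,0]]]' 8.5 |grep -E 'pos|^force|wid'
python3 -m inch '[[[-0.3,1,0,0],[-1,4,0,0],[-1.8,7.5,0,0],[-2.6,11,0,0],[-3.5,14.5,0,0],[-4.3,18,0,0],[-4.5,20,0,0],[-4.5,20,0,0]]]' |grep -E 'pos'
python3 -c "
from h import *
t=get_image('top');s=get_image('scene');cv2.imwrite('pics/f1.png',s);cv2.imwrite('pics/f2.png',t)
print(wood('scene',s,(295,235,60,55))[0],wood('top',t,(335,195,50,65))[0])
m=wood('top',t,(335,195,50,65))[1];c=max(cv2.findContours(m,0,2)[0],key=cv2.contourArea);print(cv2.minAreaRect(c))
r=cv2.minAreaRect(c);print(onz('top',r[0],60),proj('top',corners(60).mean(0)))
g=cv2.cvtColor(s,cv2.COLOR_BGR2HSV)
print('scene V col 318',g[255:292,318,2].tolist());print('col 335',g[240:285,335,2].tolist())
u=t[200:262,330:385];print('top rows',[t[r,345:378,0].tolist() for r in(222,240)])"
```

```text
eef_pos: [496.9, -282.6, 8.7]
force: [-0.3, 0.4, 1.1]
width: 63.1
eef_pos: [500.5, -284.4, 154.9]
force: [0.1, 0.3, -0.2]
width: 84.8
eef_pos: [522.8, -71.4, 147.6]
[[348, 251], [347, 266], [324, 285], [310, 276], [311, 263], [333, 246]] [[367, 214], [371, 250], [355, 251], [351, 230], [351, 216]]
((360.5773620605469, 232.83721923828125), (37.787750244140625, 18.378067016601562), 83.41805267333984)
[ 488.34410123 -280.2462611    60.        ] [[361.47503466 231.27072444]]
scene V col 318 [171, 170, 171, 166, 161, 160, 160, 164, 167, 160, 148, 151, 154, 106, 88, 93, 95, 97, 87, 66, 89, 93, 92, 89, 94, 94, 92, 77, 63, 68, 129, 181, 173, 176, 178, 183, 186]
col 335 [171, 173, 174, 174, 174, 170, 160, 162, 161, 165, 165, 165, 164, 161, 159, 155, 152, 150, 151, 157, 153, 152, 153, 157, 91, 62, 68, 74, 78, 110, 72, 72, 78, 77, 73, 80, 110, 41, 59, 138, 187, 177, 174, 170, 173]
top rows [[97, 98, 94, 79, 61, 41, 34, 36, 57, 63, 63, 62, 66, 63, 62, 63, 59, 57, 54, 55, 57, 57, 55, 63, 89, 97, 98, 96, 99, 99, 99, 98, 98], [98, 99, 99, 97, 97, 83, 55, 37, 37, 40, 57, 61, 61, 63, 65, 63, 59, 58, 57, 57, 58, 59, 58, 59, 55, 65, 88, 98, 98, 98, 99, 98, 99]]
```

```bash
python3 -c "
from h import *
for a,b in(('scene0','f1'),('top0','f2')):
    d=cv2.absdiff(cv2.imread(f'pics/{a}.png'),cv2.imread(f'pics/{b}.png')).max(2)
    k,l,st,c=cv2.connectedComponentsWithStats((cv2.medianBlur(d,3)>30).astype(np.uint8))
    print(a,[s.tolist() for s in st[1:] if s[4]>8])
print(wood('top',cv2.imread('pics/f2.png'),(165,180,35,55))[0],wood('top',cv2.imread('pics/top0.png'),(165,180,35,55))[0])
print(sensors.read_state()['force'].round(1),sensors.read_state()['clock'])"
```

```text
scene0 [[20, 0, 59, 161, 3444], [65, 0, 21, 21, 167], [72, 0, 77, 128, 2468], [84, 5, 6, 18, 44], [70, 24, 16, 13, 66], [88, 24, 3, 7, 11], [288, 24, 10, 4, 26], [292, 41, 20, 30, 472], [76, 60, 3, 9, 17], [272, 67, 20, 8, 81], [300, 73, 5, 7, 12], [289, 94, 12, 5, 22], [59, 106, 11, 35, 81], [263, 115, 46, 72, 1815], [28, 123, 99, 123, 5146], [54, 145, 4, 6, 14], [117, 154, 3, 5, 9], [188, 157, 29, 30, 461], [46, 170, 4, 3, 9], [237, 174, 29, 31, 477], [310, 246, 39, 40, 947]]
top0 [[259, 156, 99, 264, 10982], [207, 181, 24, 38, 579], [131, 196, 28, 39, 680], [350, 217, 12, 35, 342], [366, 216, 5, 32, 69], [0, 291, 40, 33, 720], [281, 334, 6, 33, 80], [0, 367, 237, 53, 3661], [255, 369, 32, 16, 287], [252, 383, 41, 37, 1008], [249, 414, 5, 6, 18], [295, 416, 4, 4, 13]]
[[185, 189], [194, 222], [179, 226], [170, 192]] [[185, 189], [194, 222], [179, 226], [170, 192]]
[-0.5 -0.7 -0.9] 30.8167
```

The only changes in the images are the two boards gone from the rack, the pile itself and the arm. The thin board, bystanders and gauges haven't moved, so I'm handing in.

```bash
python3 -c "
from cell import order
print(order.finish_job())"
```

```text
the job is handed in; nothing more can be done
None
```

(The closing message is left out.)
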